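# Snap the right lid onto the filled soap case and keep it pressed

### The arm

A 6-joint arm with a two-finger parallel gripper is mounted at the origin on the work surface. World frame = base frame: x ahead of the robot, y to its left, z up, the work surface at z = 0. Lengths are in m, angles in rad, forces in N, time in s.
With the tool pointing down it reaches from about 0.325 to 0.875 m from the base axis. Payload 4.4 kg.
Tool frame: the origin (TCP) lies at the very end of the fingers, on their centre line; the grasp point (between the pads) lies 19 mm behind it; y points along the fingers, z is the direction in which the jaws open and shut, and the axes are right-handed (so a half turn about y gives the same grasp; the last joint's range is limited). The gripper opens to 85 mm and grips with 20 to 120 N. Pads are 22 mm wide; open, the fingers measure 114 mm over their backs; the gripper's body (76 mm by 85 mm) begins 54 mm behind the grasp point. The pads swing forward as they close: fully open they stand 13 mm farther back than shut.
Start: joints at [-1.403, 0.207, 1.542, -0, 1.393, -0.15], TCP at [0.18, -0.546, 0.231] pointing down, gripper open.
Joint ranges: [-2.73, 2.73], [-0.86, 2.22], [0.23, 2.46], [-1.11, 4.25], [0.08, 2.63], [-2.82, 2.82]. Speed limits (rad/s): [2.79, 2.79, 3.14, 3.14, 3.14, 3.14].

### API

Orientations are given as [roll, pitch, yaw] about the fixed x, y, z axes, in that order (R = Rz(yaw) Ry(pitch) Rx(roll)).
In Python, from station import telemetry, grab_frame, finish_job gives the robot as it stands. The module is installed in compiled form; this text tells all that it offers.
- The arm moves only by the tool carry_out, never from a script. Its argument "motion" is a list that holds one entry, the list of rows, each a list of 7 numbers: the shift along the tool's x, y, z normalised to -1 to 1, where 1 is 30 mm, then the turn, a rotation vector about the tool's x, y, z normalised to -1 to 1, where 1 is 0.08 rad, then the closure in counts, from 0 (fully open) to 255 (shut). In form: [[[tx, ty, tz, wx, wy, wz, gripper], ...]]. A call has 1 to 10 rows; each row shifts and turns the pose as measured when the row begins, along the tool's axes as they then stand; what a row does not reach is not made up. A row lasts 1/12 s, in which the tool goes at most 41.7 mm and 7.16 degrees, less where a joint would pass 70% of its speed; a pose out of reach is approached as far as the arm can. A call with a number of a shift or a turn outside -1 to 1 is refused whole. A call with a gripper value outside its range is refused whole. The fingers move at their own pace and stop on an object; "grip_force" is the grip in N (left out, the last holds). Time passes only in rows, so rows that do not move let the fingers close. It gives the time, the measured TCP pose, the force and the opening at its end, in the units of the state.
- telemetry.observe(): the state, without advancing time (a new reading comes with each control period).
- grab_frame(name): name is "scene" or "top"; returns a dict with "img" (480x640x3 uint8, blue, green, red), "fovy" (degrees; the focal length in pixels is half the picture's height over the tangent of half this angle, whatever the lens; pixels are square), "cx", "cy" (the principal point, pixels), "distortion" ([k1, k2, p1, p2, k3] as OpenCV has them; the pictures are not rectified), "eye" and "orientation" of the camera in the world. Camera axes: x right, y down, z forward; pixel columns grow to the right and rows downward; lengths in m; the calibration is good to about 2 mm. A picture is of the moment at which its call begins. There is no depth.
- finish_job(): hands the job in, once; it reports no verdict.
The state is a dict: "clock": time; "qpos": joint angles; "qvel": joint speeds; "effort": joint torques, N m; "ee_pos": TCP position; "tcp_rot": TCP orientation; "force": force on the tool from outside, world axes, zero at the start; "ft_torque": the same for the moment, N m; "opening": finger opening in m.
Only numpy, scipy, OpenCV 4.12 (cv2) and the standard library are available. Lean on these libraries where they do the work, as an engineer would, in place of code of your own. Each camera call takes 0.05 s, during which the arm holds its last target.

### The job

One of the two open soap cases has a soap in it: take the lid that fits that case by shape and size, set it on and press it straight down until it snaps and sits fully home all round. Do not let up after the snap: keep pressing the lid down firmly so that the case can be taped, and finish like that, still holding it down. Leave the soap in its case, and leave the other two lids and everything else on the bench where they are.

Things in the scene. Friction and masses are not known exactly. Their poses are not given: they have to be found in the camera images.
- case_round: round soap case, white plastic, fixed open side up in a low grey carrier (disc 92 mm across, 10 mm high); origin on the bench at its axis, z up. 68 mm across at its shoulder, 24 mm above the bench, on which the lid sits; above it a narrower neck, 53 mm across, 14 mm high, its top 4 mm leaning in: guides a lid up to 4 mm off centre; four springy beads round it
- case_round_home (a point): where the centre of the round lid is when fully home on the round case: on its axis, 37 mm above the bench, axes as the case. The lid clears the neck by about 2 mm a side and meets the beads 8 to 10 mm above home; the push needed climbs to 8 to 13 N, drops suddenly to 3 N or less some 5 mm above home, and the lid runs down onto the rigid shoulder, where it stays
- case_square: square soap case, white plastic, fixed open side up in a low grey carrier (88 x 88 mm, 10 mm high); origin on the bench at its axis, z up, x and y across its flat sides (same every quarter turn). 66 x 66 mm at its shoulder, 24 mm above the bench, on which the lid sits; above it a narrower neck, 51 x 51 mm, 14 mm high, its top 4 mm leaning in: guides a lid up to 4 mm off centre; four springy beads round it
- case_square_home (a point): where the centre of the square lid is when fully home on the square case: on its axis, 37 mm above the bench, axes as the case. The lid clears the neck by about 2 mm a side and meets the beads 8 to 10 mm above home; the push needed climbs to 8 to 13 N, drops suddenly to 3 N or less some 5 mm above home, and the lid runs down onto the rigid shoulder, where it stays
- lid_round_mid (a point): centre, half-way up, of the round lid: plain white plastic, 68 mm across, 26 mm high, about 40 g, open side down on the bench (this point 13 mm above the bench), flat top, upright sides that can be gripped; z up
- lid_square_mid (a point): centre, half-way up, of the square lid: plain white plastic, 66 x 66 mm with rounded corners, 26 mm high, about 40 g, open side down on the bench (this point 13 mm above the bench), flat top, upright sides that can be gripped; z up, x and y across its flat sides (the same every quarter turn)
- soap_mid (a point): centre of the soap that lies in one of the two cases: ivory, round, 38 mm across, 20 mm high; its top is 34 mm above the bench, below the top of the neck. It tells which case is to be closed
- lid_small: the third lid: round, 50 mm across and 22 mm high, plain white; belongs to neither case; origin at the centre of its underside. To be left alone
- insert: flat round card, 36 mm across and 3 mm thick, lying in the case that has no soap; origin at the centre of its underside. To be left alone
- spare_soap: a second soap, 38 mm across and 20 mm high, lying on the bench by itself; origin at the centre of its underside. To be left alone
- carton0: small white carton 62 x 62 x 42 mm; origin at the centre of its underside. To be left alone
- carton1: small white carton 62 x 62 x 42 mm; origin at the centre of its underside. To be left alone
- pen: marker pen, 130 mm long and 14 mm thick, lying along its x; origin at the centre of its underside. To be left alone
- tape: roll of tape lying flat, 96 mm across and 30 mm high; origin at the centre of its underside. To be left alone
Not all that is in view belongs to the job. What is shaped like the part that bears soap_mid but turquoise is not meant.

How it is judged:
By the outcome, as a careful person would: the job done as asked, in the order asked, and still so for the second after the job is handed in, while the arm keeps its last pose, push and grip.
It also fails if it takes over 35 s, if anything falls off the work surface, if the arm or the gripper's body presses on something with over 40 N, if the wrist force passes 120 N, or if a joint passes its speed limit or range.

## Working session

There is one attempt and no reset: what is moved stays moved. The work goes in short steps, Python scripts to look and compute and a tool call to move; the robot and the scene stay as the last step left them, time stands still between calls to the robot, and variables do not carry over. Pictures are saved under pics/ and viewed, and the job is handed in when it is done.

Besides the shell and the picture viewer there is one more tool, called as name(argument=value, ...) on one line, values as JSON. carry_out: Moves the arm, as the interface text tells. Scaled input: -1 to 1 covers 30 mm each way for a shift and 0.08 rad each way for a turn. Its arguments: {"type":"object","properties":{"motion":{"type":"array"},"grip_force":{"type":"number"}},"required":["motion"]}

```bash
mkdir -p pics; cat > h.py <<'E'
import numpy as np, cv2, pickle
from scipy.spatial.transform import Rotation as R
def cam(f):
    h,w=f['img'].shape[:2]; fl=h/2/np.tan(np.radians(f['fovy'])/2)
    K=np.array([[fl,0,f['cx']],[0,fl,f['cy']],[0,0,1]]); return K,np.array(f['distortion'],float)
def rot(f):
    o=np.array(f['orientation'],float)
    return o if o.shape==(3,3) else R.from_euler('xyz',o).as_matrix()
def cast(f,uv,z):
    K,d=cam(f); p=cv2.undistortPoints(np.array(uv,float).reshape(-1,1,2),K,d).reshape(-1,2)
    r=np.c_[p,np.ones(len(p))]@rot(f).T; e=np.array(f['eye']); return e+r*((z-e[2])/r[:,2:3])
def proj(f,P):
    K,d=cam(f); M=rot(f).T; P=np.array(P,float).reshape(-1,3)
    return cv2.projectPoints(P,cv2.Rodrigues(M)[0],-M@np.array(f['eye']),K,d)[0].reshape(-1,2)
E
python3 - <<'E'
from h import *
from station import *
for n in ("scene","top"):
    f=grab_frame(n); pickle.dump(f,open(n+'0.pkl','wb')); cv2.imwrite(f'pics/{n}0.png',f['img']); print({k:v for k,v in f.items() if k!='img'})
print(telemetry.observe())
E
```

```text
{'fovy': 57.59148487732233, 'cx': 323.29048755554936, 'cy': 235.61001342604033, 'distortion': array([-0.05416082,  0.        ,  0.        ,  0.        ,  0.        ]), 'eye': array([1.06556656, 0.28991026, 1.01196965]), 'orientation': array([-2.57274139, -0.00713653,  2.11240315])}
{'fovy': 47.74788865670506, 'cx': 313.94549475456176, 'cy': 242.07959216342533, 'distortion': array([0.04085013, 0.        , 0.        , 0.        , 0.        ]), 'eye': array([0.40186438, 0.00346867, 1.15402382]), 'orientation': array([-3.020992  , -0.01481648, -1.54521769])}
{'clock': 0.1, 'qpos': array([-1.40348026e+00,  2.07364678e-01,  1.54281471e+00, -1.22474227e-05,
        1.39350225e+00, -1.50517030e-01]), 'qvel': array([-1.82860030e-04, -2.20587230e-05, -4.86738874e-03,  1.79588104e-03,
       -6.67291639e-04,  2.95094716e-03]), 'effort': array([-4.35595502e-04, -3.84092045e+01, -2.92548180e+01, -2.05325032e-04,
        4.87563346e-03,  2.73196565e-05]), 'ee_pos': array([ 0.17955356, -0.5455258 ,  0.23022319]), 'tcp_rot': array([-1.57286350e+00,  3.01326633e-04, -2.82375770e+00]), 'force': array([-0.18089916,  1.09957074,  0.19209348]), 'ft_torque': array([-0.01678867, -0.03292099, -0.0297687 ]), 'opening': 0.08527900445310685}
```

View pics/top0.png

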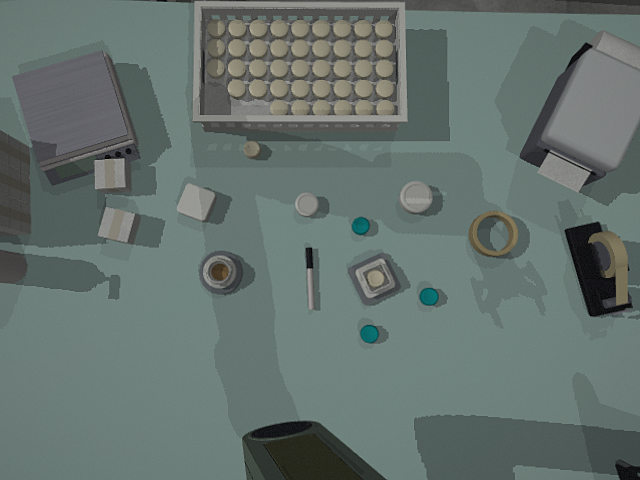

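View pics/scene0.png

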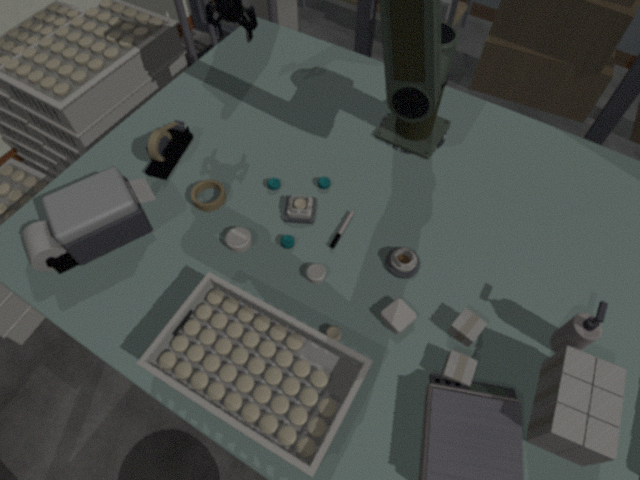

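```bash
python3 - <<'E'
import cv2,numpy as np
t=cv2.imread('pics/top0.png')
a=cv2.resize(t[140:310,80:280],None,fx=3.5,fy=3.5,interpolation=2)
b=cv2.resize(t[235:345,320:450],None,fx=5,fy=5,interpolation=2)
s=cv2.imread('pics/scene0.png')
c=cv2.resize(s[235:395,370:500],None,fx=3.7,fy=3.7,interpolation=2)
for n,i in zip('abc',(a,b,c)): cv2.imwrite(f'pics/z_{n}.png',cv2.convertScaleAbs(i,alpha=1.3)); print(i.shape)
E
```

```text
(595, 700, 3)
(550, 650, 3)
(592, 481, 3)
```

View pics/z_a.png

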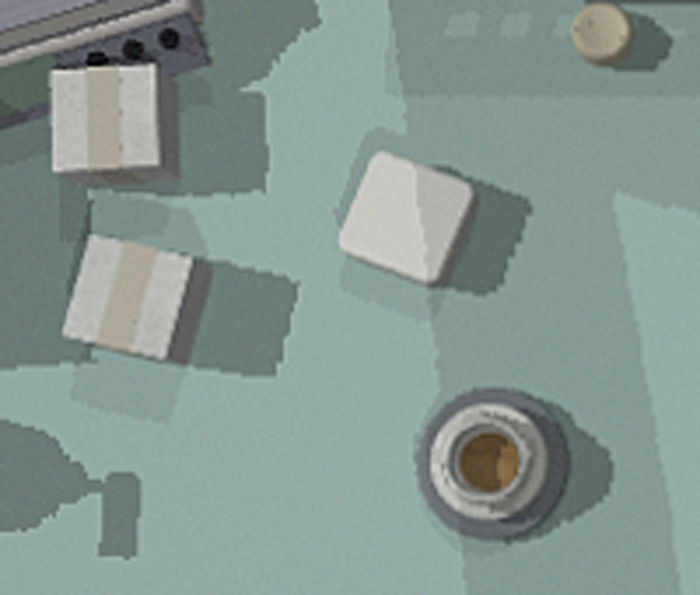

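View pics/z_b.png

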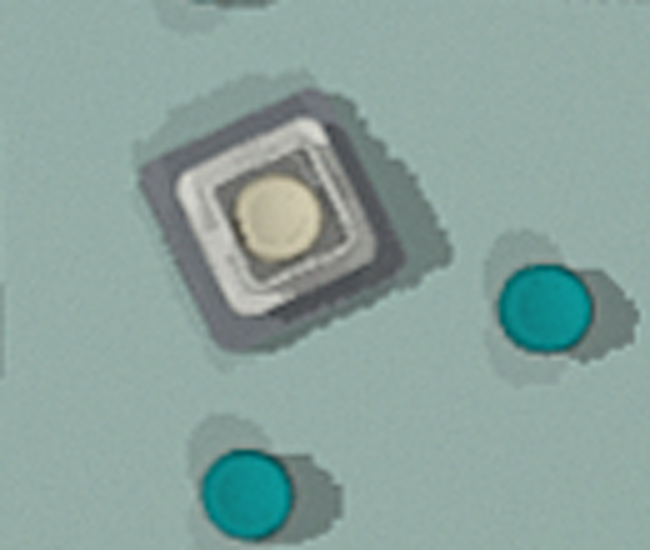

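View pics/z_c.png

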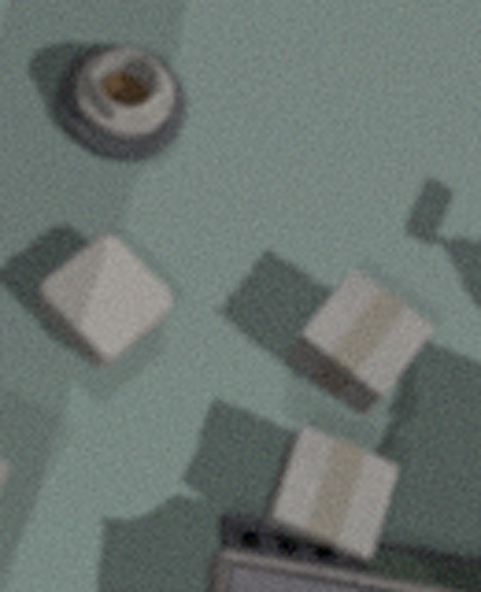

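```bash
cat > m.py <<'E'
from h import *
def meas(f,bbox,z,test,name):
    x0,y0,x1,y1=bbox; im=f['img'][y0:y1,x0:x1].astype(int)
    m=test(im).astype(np.uint8)*255
    m=cv2.morphologyEx(m,cv2.MORPH_OPEN,np.ones((3,3)))
    cs,_=cv2.findContours(m,cv2.RETR_EXTERNAL,cv2.CHAIN_APPROX_NONE)
    c=cv2.convexHull(max(cs,key=cv2.contourArea)).reshape(-1,2)+[x0,y0]
    P=cast(f,c,z)[:,:2]*1000
    r=cv2.minAreaRect(P.astype(np.float32)); print(name,np.round(r[0],1),np.round(r[1],1),round(r[2],1))
    o=cv2.resize(np.dstack([m]*3),None,fx=3,fy=3); b=cv2.resize(f['img'][y0:y1,x0:x1],None,fx=3,fy=3)
    return np.hstack([b,o])
white=lambda i:(i[...,2]>=i[...,1]-4)&(i[...,2]>105)
carr=lambda i:(i[...,1]-i[...,2]<12)
E
python3 - <<'E'
from m import *
t=pickle.load(open('top0.pkl','rb'));s=pickle.load(open('scene0.pkl','rb'))
A=[meas(t,(165,175,230,230),.026,white,'lid top'),meas(s,(375,290,425,340),.026,white,'lid scene'),
meas(t,(340,245,410,310),.024,white,'case top sh'),meas(t,(340,245,410,310),.010,carr,'case top carrier'),
meas(s,(275,185,330,232),.024,white,'case scene sh'),meas(s,(275,185,330,232),.010,carr,'case scene carr')]
W=max(a.shape[1] for a in A); A=[cv2.copyMakeBorder(a,0,0,0,W-a.shape[1],0) for a in A]
cv2.imwrite('pics/m.png',cv2.resize(np.vstack([np.hstack(A[0:2]),][:1]) if A[0].shape==A[1].shape else A[0],None,fx=1,fy=1))
cv2.imwrite('pics/m2.png',np.vstack([A[2],A[3]])); cv2.imwrite('pics/m3.png',np.vstack([A[4],A[5],A[1]]))
E
```

```text
lid top [617.7 241.9] [64.1 66.4] 70.6
lid scene [619.8 245.5] [60.5 62.7] 70.7
case top sh [ 467.6 -138.4] [65.9 66.8] 27.6
case top carrier [ 466.3 -139.5] [91.2 90.8] 26.3
case scene sh [ 461.9 -143.4] [28.5 25.5] 32.4
case scene carr [ 471.2 -144. ] [118.6 115.1] 22.8
```

View pics/m2.png

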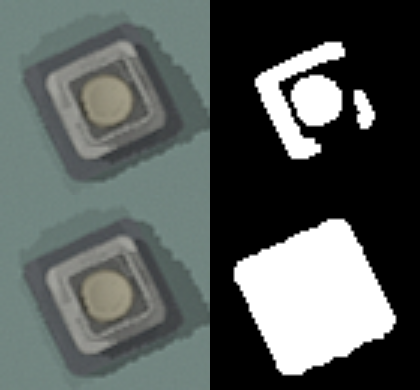

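View pics/m3.png

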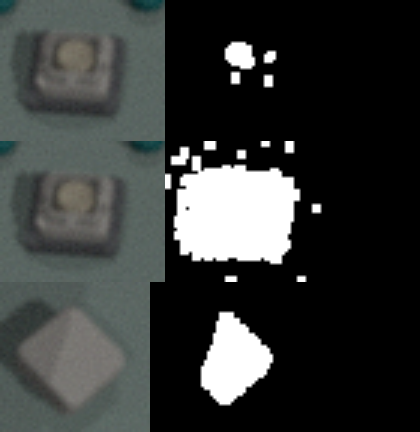

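View pics/m.png

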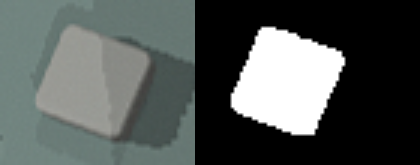

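```bash
python3 - <<'E'
from m import *
t=pickle.load(open('top0.pkl','rb'));s=pickle.load(open('scene0.pkl','rb'))
s=dict(s); s['img']=cv2.bilateralFilter(s['img'],7,30,3)
im=s['img'];print(im[315,395],im[315,405],im[315,385],im[325,412],im[205,300],im[215,300],im[212,290],im[225,300], im[240,350])
w2=lambda i:(i[...,2]>=i[...,1]-7)&(i[...,2]>92)
A=[meas(s,(375,290,425,340),.026,w2,'lid scene'),meas(s,(280,190,325,232),.010,lambda i:i[...,1]-i[...,2]<9,'carr'),meas(s,(280,190,325,232),.024,w2,'sh'),
 meas(s,(285,190,320,225),.034,lambda i:(i[...,2]-i[...,0]>8),'soap s'), meas(t,(355,260,395,300),.034,lambda i:(i[...,2]-i[...,0]>15),'soap t')]
W=max(a.shape[1] for a in A); A=[cv2.copyMakeBorder(a,0,0,0,W-a.shape[1],0) for a in A]
cv2.imwrite('pics/m4.png',np.vstack(A))
E
```

```text
[111 115 117] [114 117 120] [ 98 101 103] [89 93 84] [ 95 108 113] [90 93 95] [92 96 97] [85 88 78] [ 97 100  89]
lid scene [619.  244.7] [67.7 66.9] 68.8
carr [ 471.5 -144. ] [101.8 104.2] 31.3
sh [ 467.  -134.7] [66.9 59.6] 23.6
soap s [ 470.2 -136. ] [35.  33.5] 32.3
soap t [ 466.7 -137.7] [33.  33.2] 1.5
```

View pics/m4.png

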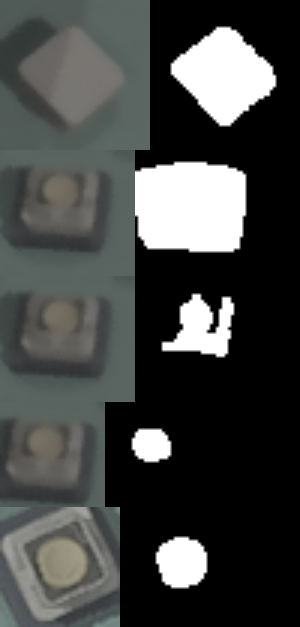

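The square case, at (375,279) in the top view, holds the ivory soap. Its lid is the plain square at (196,202); the other two squares carry tape stripes, so they are cartons. First I'll turn the tool to line up with the lid.

carry_out(motion=[[[0,0,0,0,-1,0,0],[0,0,0,0,-1,0,0],[0,0,0,0,-1,0,0],[0,0,0,0,-1,0,0],[0,0,0,0,-1,0,0],[0,0,0,0,-1,0,0],[0,0,0,0,-1,0,0],[0,0,0,0,-1,0,0],[0,0,0,0,-1,0,0],[0,0,0,0,-1,0,0]]], grip_force=60)

```text
clock: 0.93
ee_pos: [0.1787, -0.5407, 0.2229]
tcp_rot: [-1.58, 0.014, -1.986]
force: [0.2, 0.5, -1.0]
opening: 0.0852
```

```bash
cat > d.py <<'E'
import sys
from h import *
from station import telemetry
o=telemetry.observe()
T=np.array(eval(sys.argv[1]),float); psi=float(sys.argv[2])  # mm xyz, deg
M=R.from_euler('xyz',o['tcp_rot']).as_matrix(); p=np.array(o['ee_pos'])
Mt=R.from_euler('xyz',[-np.pi/2,0,np.radians(psi)]).as_matrix()
print('t',o['clock'],'pos',np.round(p*1000,1),'rot',np.round(np.degrees(o['tcp_rot']),1),'F',np.round(o['force'],1),'open',round(o['opening']*1000,1),'q',np.round(o['qpos'],2))
print('shift now (units)',np.round(M.T@(T/1000-p)/.03,2),'after turn',np.round(Mt.T@(T/1000-p)/.03,2),'turn',np.round(R.from_matrix(M.T@Mt).as_rotvec()/.08,2))
E
python3 d.py "[618.6,243.2,200]" -109.8
```

```text
t 0.9333 pos [ 178.7 -540.7  222.9] rot [ -90.5    0.8 -113.8] F [ 0.2  0.5 -1. ] open 85.2 q [-1.4   0.21  1.55 -0.    1.39 -0.99]
shift now (units) [-29.81   1.15   2.9 ] after turn [-29.55   0.76   4.94] turn [ 0.11 -0.86 -0.18]
```

carry_out(motion=[[[0,0,0,0.1,-0.86,-0.18,0],[-1,0,0.16,0,0,0,0],[-1,0,0.16,0,0,0,0],[-1,0,0.16,0,0,0,0],[-1,0,0.16,0,0,0,0],[-1,0,0.16,0,0,0,0],[-1,0,0.16,0,0,0,0],[-1,0,0.16,0,0,0,0],[-1,0,0.16,0,0,0,0],[-1,0,0.16,0,0,0,0]]])

```text
clock: 1.77
ee_pos: [0.3097, -0.2927, 0.2166]
tcp_rot: [-1.577, 0.005, -1.922]
force: [0.3, -0.3, 0.2]
opening: 0.0852
```

```bash
python3 d.py "[618.6,243.2,200]" -109.8
```

```text
t 1.7667 pos [ 309.7 -292.7  216.6] rot [ -90.4    0.3 -110.1] F [ 0.3 -0.3  0.2] open 85.2 q [-0.96 -0.1   1.9   0.    1.35 -0.61]
shift now (units) [-20.31   0.63   3.53] after turn [-20.29   0.55   3.64] turn [ 0.08 -0.07 -0.06]
```

carry_out(motion=[[[-1,0,0.18,0.08,-0.07,-0.06,0],[-1,0,0.18,0,0,0,0],[-1,0,0.18,0,0,0,0],[-1,0,0.18,0,0,0,0],[-1,0,0.18,0,0,0,0],[-1,0,0.18,0,0,0,0],[-1,0,0.18,0,0,0,0],[-1,0,0.18,0,0,0,0],[-1,0,0.18,0,0,0,0],[-1,0,0.18,0,0,0,0]]])

```text
clock: 2.6
ee_pos: [0.464, -0.0119, 0.2135]
tcp_rot: [-1.575, 0.001, -1.917]
force: [-0.1, -0.1, 0.6]
opening: 0.0856
```

carry_out(motion=[[[-1,0,0.18,0,0,0,0],[-1,0,0.18,0,0,0,0],[-1,0,0.18,0,0,0,0],[-1,0,0.18,0,0,0,0],[-1,0,0.18,0,0,0,0],[-1,0,0.18,0,0,0,0],[-1,0,0.18,0,0,0,0],[-1,0,0.18,0,0,0,0],[-1,0,0.18,0,0,0,0],[-1,0,0.18,0,0,0,0]]])

```text
clock: 3.43
ee_pos: [0.6173, 0.2678, 0.206]
tcp_rot: [-1.585, -0.005, -1.914]
force: [1.0, 0.4, 0.6]
opening: 0.0852
```

```bash
python3 d.py "[618.6,243.2,120]" -109.8
```

```text
t 3.4333 pos [617.3 267.8 206. ] rot [ -90.8   -0.3 -109.7] F [1.  0.4 0.6] open 85.2 q [0.28 0.44 1.29 0.   1.43 0.62]
shift now (units) [0.74 2.86 0.36] after turn [0.76 2.87 0.32] turn [0.17 0.03 0.07]
```

carry_out(motion=[[[0.76,0,0.32,0.17,0,0.07,0],[0,0.95,0,0,0,0,0],[0,0.95,0,0,0,0,0],[0,0.9,0,0,0,0,0]]])

```text
clock: 3.77
ee_pos: [0.626, 0.2529, 0.1215]
tcp_rot: [-1.562, 0.009, -1.904]
force: [-0.3, 0.1, -0.4]
opening: 0.0858
```

```bash
python3 d.py "[618.6,243.2,60]" -109.8; python3 - <<'E'
from h import *
from station import *
for n in ("scene","top"):
    f=grab_frame(n); pickle.dump(f,open(n+'1.pkl','wb'))
    u=proj(f,[.6186,.2432,.05])[0].astype(int); print(n,u)
    c=f['img'][max(0,u[1]-70):u[1]+70,max(0,u[0]-70):u[0]+70]
    cv2.imwrite(f'pics/{n}1.png',cv2.resize(c,None,fx=4,fy=4,interpolation=2))
E
```

```text
t 3.7667 pos [626.  252.9 121.5] rot [ -89.5    0.5 -109.1] F [-0.3  0.1 -0.4] open 85.8 q [0.25 0.5  1.38 0.   1.24 0.59]
shift now (units) [ 0.41  2.05 -0.15] after turn [ 0.39  2.05 -0.12] turn [-0.11  0.16 -0.12]
scene [400 309]
top [192 198]
```

View pics/scene1.png

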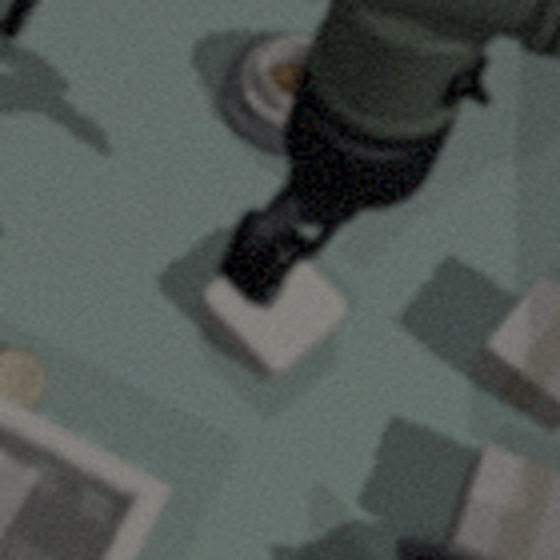

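View pics/top1.png

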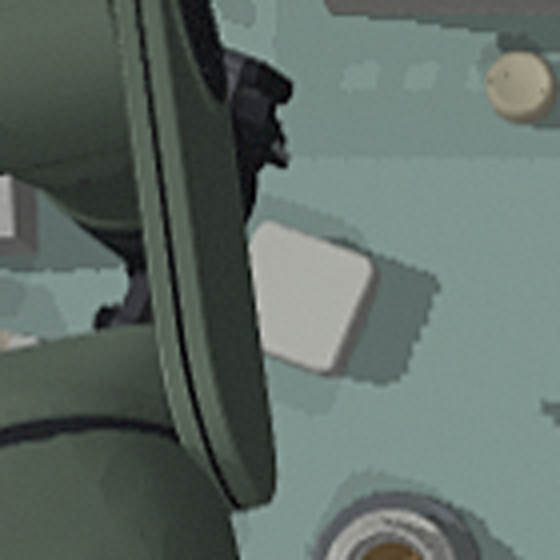

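carry_out(motion=[[[0.39,0.3,-0.12,-0.11,0.16,-0.12,0],[0,0.3,0,0,0,0,0],[0,0.3,0,0,0,0,0],[0,0.3,0,0,0,0,0]]])

```text
clock: 4.2
ee_pos: [0.6152, 0.2424, 0.082]
tcp_rot: [-1.579, -0.005, -1.917]
force: [-0.1, 0.5, 0.0]
opening: 0.0851
```

```bash
python3 d.py "[618.6,243.2,40]" -109.8
```

```text
t 4.2 pos [615.2 242.4  82. ] rot [ -90.5   -0.3 -109.8] F [-0.1  0.5  0. ] open 85.1 q [0.24 0.53 1.42 0.   1.19 0.59]
shift now (units) [-0.07  1.4   0.11] after turn [-0.06  1.4   0.1 ] turn [ 0.1  -0.01  0.07]
```

carry_out(motion=[[[-0.06,0.35,0.1,0.1,0,0.07,0],[0,0.35,0,0,0,0,0],[0,0.35,0,0,0,0,0],[0,0.35,0,0,0,0,0],[0,0,0,0,0,0,0]]])

```text
clock: 4.62
ee_pos: [0.6205, 0.2444, 0.0381]
tcp_rot: [-1.568, 0.003, -1.916]
force: [-0.2, 0.3, -1.5]
opening: 0.0856
```

```bash
python3 d.py "[618.6,243.2,15]" -109.8;python3 d.py "[618.6,243.2,15]" -109.8; python3 - <<'E'
from h import *
from station import *
for n in ("scene",):
    f=grab_frame(n); pickle.dump(f,open(n+'2.pkl','wb'))
    u=proj(f,[.6186,.2432,.05])[0].astype(int); print(n,u)
    c=f['img'][max(0,u[1]-50):u[1]+50,max(0,u[0]-50):u[0]+50]
    cv2.imwrite(f'pics/{n}2.png',cv2.resize(c,None,fx=5,fy=5,interpolation=2))
E
python3 d.py "[618.6,243.2,15]" -109.8
```

```text
t 4.6167 pos [620.5 244.4  38.1] rot [ -89.8    0.2 -109.8] F [-0.2  0.3 -1.5] open 85.6 q [0.25 0.59 1.44 0.   1.11 0.59]
shift now (units) [ 0.06  0.77 -0.05] after turn [ 0.06  0.77 -0.04] turn [-0.04  0.   -0.04]
t 4.6167 pos [620.5 244.4  38.1] rot [ -89.8    0.2 -109.8] F [-0.2  0.3 -1.5] open 85.6 q [0.25 0.59 1.44 0.   1.11 0.59]
shift now (units) [ 0.06  0.77 -0.05] after turn [ 0.06  0.77 -0.04] turn [-0.04  0.   -0.04]
scene [400 309]
t 4.6667 pos [621.  244.6  39. ] rot [ -89.8    0.2 -109.8] F [0.2 1.2 0.2] open 85.4 q [0.25 0.59 1.44 0.   1.11 0.59]
shift now (units) [ 0.07  0.8  -0.06] after turn [ 0.07  0.8  -0.06] turn [-0.05  0.01 -0.05]
```

View pics/scene2.png

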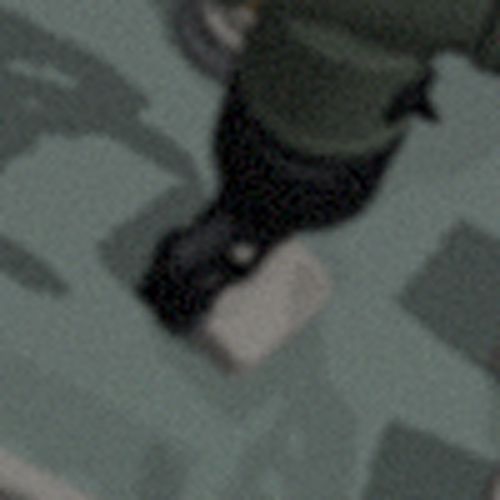

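carry_out(motion=[[[0.07,0.25,-0.06,-0.05,0,-0.05,0],[0,0.25,0,0,0,0,0],[0,0.25,0,0,0,0,0],[0,0.25,0,0,0,0,0],[0,0,0,0,0,0,0]]])

```text
clock: 5.08
ee_pos: [0.62, 0.2436, 0.0079]
tcp_rot: [-1.568, 0.002, -1.916]
force: [-1.1, -0.1, -0.7]
opening: 0.0853
```

```bash
python3 d.py "[618.6,243.2,2]" -109.8
```

```text
t 5.0833 pos [620.  243.6   7.9] rot [-8.980e+01  1.000e-01 -1.098e+02] F [-1.1 -0.1 -0.7] open 85.3 q [ 0.24  0.63  1.45 -0.    1.06  0.59]
shift now (units) [ 0.03  0.2  -0.04] after turn [ 0.03  0.2  -0.04] turn [-0.03  0.01 -0.02]
```

carry_out(motion=[[[0.03,0.2,-0.04,0,0,0,0],[0,0,0,0,0,0,0],[0,0,0,0,0,0,255],[0,0,0,0,0,0,255],[0,0,0,0,0,0,255],[0,0,0,0,0,0,255],[0,0,0,0,0,0,255]]], grip_force=60)

```text
clock: 5.67
ee_pos: [0.6193, 0.2433, 0.0024]
tcp_rot: [-1.567, 0.003, -1.916]
force: [0.1, -0.3, -0.3]
opening: 0.0643
```

```bash
python3 d.py "[618.6,243.2,2]" -109.8
```

```text
t 5.6667 pos [619.3 243.3   2.4] rot [-8.980e+01  1.000e-01 -1.098e+02] F [ 0.1 -0.3 -0.3] open 64.3 q [ 0.24  0.64  1.45 -0.    1.05  0.59]
shift now (units) [ 0.01  0.01 -0.02] after turn [ 0.01  0.01 -0.02] turn [-0.05  0.01 -0.03]
```

carry_out(motion=[[[0,0,0,0,0,0,255],[0,-0.3,0,0,0,0,255],[0,-0.6,0,0,0,0,255],[0,-0.8,0,0,0,0,255],[0,-0.8,0,0,0,0,255],[0,-0.8,0,0,0,0,255],[0,-0.3,0,0,0,0,255]]], grip_force=80)

```text
clock: 6.25
ee_pos: [0.6148, 0.2422, 0.1114]
tcp_rot: [-1.576, -0.004, -1.916]
force: [0.6, 0.8, 0.2]
opening: 0.064
```

```bash
python3 d.py "[468,-138,130]" -63.2;python3 - <<'E'
from h import *
from station import *
for n in ("scene",'top'):
    f=grab_frame(n); pickle.dump(f,open(n+'3.pkl','wb'))
    u=proj(f,[.6186,.2432,.1])[0].astype(int); print(n,u)
    c=f['img'][max(0,u[1]-50):u[1]+50,max(0,u[0]-50):u[0]+50]
    cv2.imwrite(f'pics/{n}3.png',cv2.resize(c,None,fx=5,fy=5,interpolation=2))
E
```

```text
t 6.25 pos [614.8 242.2 111.4] rot [ -90.3   -0.2 -109.8] F [0.6 0.8 0.2] open 64.0 q [ 0.24  0.5   1.41 -0.    1.24  0.59]
shift now (units) [13.58 -0.57 -0.32] after turn [  9.11  -0.62 -10.08] turn [  0.08 -10.16   0.02]
scene [404 301]
top [187 193]
```

View pics/scene3.png

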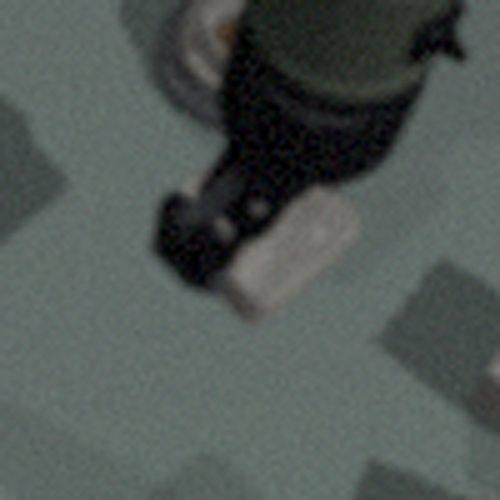

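View pics/top3.png

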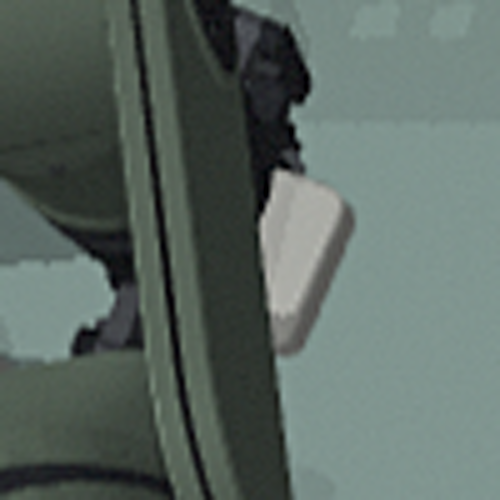

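carry_out(motion=[[[0.5,-0.3,-0.02,0,0.5,0,255],[0.95,-0.2,0,0,0,0,255],[0.95,-0.1,0,0,0,0,255],[0.95,0,0,0,0,0,255],[0.95,0,0,0,0,0,255],[0.95,0,0,0,0,0,255],[0.95,0,0,0,0,0,255],[0.95,0,0,0,0,0,255],[0.95,0,0,0,0,0,255],[0.95,0,0,0,0,0,255]]])

```text
clock: 7.18
ee_pos: [0.4987, -0.0137, 0.1138]
tcp_rot: [-1.599, -0.011, -1.947]
force: [0.6, -0.4, 0.0]
opening: 0.0645
```

```bash
python3 d.py "[468,-138,130]" -153.2
```

```text
t 7.1833 pos [498.7 -13.7 113.8] rot [ -91.6   -0.6 -111.6] F [ 0.6 -0.4  0. ] open 64.5 q [-0.2   0.2   1.81 -0.01  1.16  0.18]
shift now (units) [ 4.24 -0.51  0.56] after turn [ 2.78 -0.54  3.24] turn [0.29 9.08 0.26]
```

carry_out(motion=[[[0.9,-0.15,0.12,0.29,0,0.26,255],[0.9,-0.15,0.12,0,0,0,255],[0.9,-0.15,0.12,0,0,0,255],[0.9,-0.15,0.12,0,0,0,255],[0,0,0,0,1,0,255],[0,0,0,0,1,0,255],[0,0,0,0,1,0,255],[0,0,0,0,1,0,255],[0,0,0,0,1,0,255],[0,0,0,0,1,0,255]]])

```text
clock: 8.02
ee_pos: [0.4539, -0.1263, 0.1138]
tcp_rot: [-1.608, -0.01, -2.46]
force: [0.2, 0.7, -0.6]
opening: 0.0641
```

carry_out(motion=[[[0,0,0,0,1,0,255],[0,0,0,0,1,0,255],[0,0,0,0,1,0,255],[0,0,0,0,0,0,255]]])

```text
clock: 8.35
ee_pos: [0.4483, -0.1239, 0.1066]
tcp_rot: [-1.615, -0.028, -2.715]
force: [0.0, 0.2, -1.0]
opening: 0.0641
```

```bash
python3 d.py "[468,-138,110]" -153.2
```

```text
t 8.35 pos [ 448.3 -123.9  106.6] rot [ -92.5   -1.6 -155.5] F [ 0.   0.2 -1. ] open 64.1 q [-0.46  0.15  1.89  0.01  1.15  0.68]
shift now (units) [-0.4  -0.16  0.69] after turn [-0.37 -0.11  0.71] turn [ 0.56 -0.52  0.34]
```

carry_out(motion=[[[-0.37,0,0.71,0.56,-0.52,0.34,255],[0,0,0,0,0,0,255]]])

```text
clock: 8.52
ee_pos: [0.4655, -0.1379, 0.1025]
tcp_rot: [-1.574, -0.002, -2.668]
force: [-1.2, -0.6, -0.4]
opening: 0.0642
```

```bash
python3 d.py "[468,-138,80]" -153.2
```

```text
t 8.5167 pos [ 465.5 -137.9  102.5] rot [-9.020e+01 -1.000e-01 -1.529e+02] F [-1.2 -0.6 -0.4] open 64.2 q [-0.47  0.17  1.87 -0.    1.1   0.63]
shift now (units) [-0.07  0.75  0.04] after turn [-0.07  0.75  0.04] turn [0.04 0.07 0.03]
```

carry_out(motion=[[[-0.07,0.25,0.04,0.04,0.07,0.03,255],[0,0.35,0,0,0,0,255],[0,0.35,0,0,0,0,255],[0,0.2,0,0,0,0,255],[0,0,0,0,0,0,255]]])

```text
clock: 8.93
ee_pos: [0.4637, -0.1353, 0.0613]
tcp_rot: [-1.579, -0.006, -2.673]
force: [1.1, -0.4, -0.7]
opening: 0.0643
```

```bash
python3 d.py "[468,-138,50]" -153.2;python3 - <<'E'
from h import *
from station import *
for n in ("scene",'top'):
    f=grab_frame(n); pickle.dump(f,open(n+'4.pkl','wb'))
    u=proj(f,[.468,-.138,.04])[0].astype(int); print(n,u)
    c=f['img'][max(0,u[1]-40):u[1]+40,max(0,u[0]-40):u[0]+40]
    cv2.imwrite(f'pics/{n}4.png',cv2.convertScaleAbs(cv2.resize(c,None,fx=7,fy=7,interpolation=2),alpha=1.4))
E
```

```text
t 8.9333 pos [ 463.7 -135.3   61.3] rot [ -90.5   -0.3 -153.1] F [ 1.1 -0.4 -0.7] open 64.3 q [-0.46  0.24  1.9   0.    1.01  0.64]
shift now (units) [-0.09  0.38  0.15] after turn [-0.09  0.38  0.15] turn [0.11 0.01 0.07]
scene [299 201]
top [375 277]
```

View pics/scene4.png

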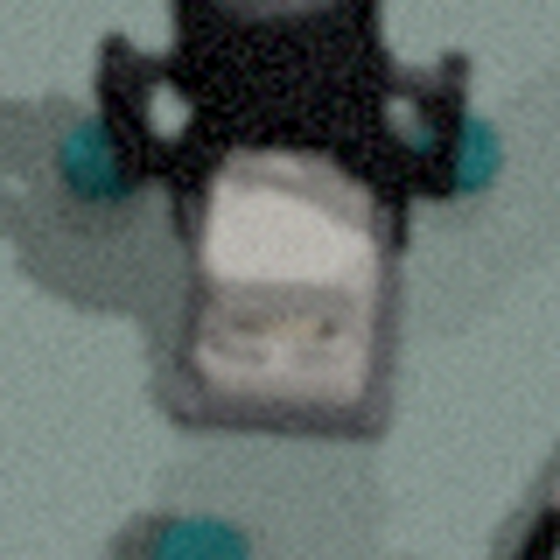

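View pics/top4.png

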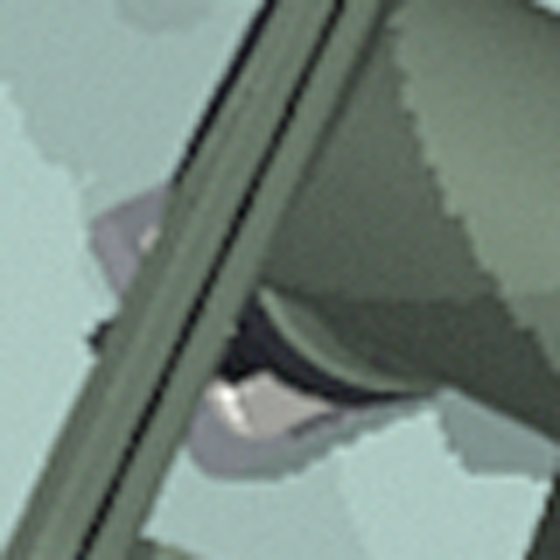

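carry_out(motion=[[[-0.09,0.2,0.15,0.11,0,0.07,255],[0,0.1,0,0,0,0,255],[0,0,0,0,0,0,255]]])

```text
clock: 9.28
ee_pos: [0.4703, -0.1392, 0.0536]
tcp_rot: [-1.566, 0.003, -2.673]
force: [-0.4, -0.1, -0.1]
opening: 0.0639
```

```bash
python3 d.py "[468,-138,45]" -153.2;python3 - <<'E'
from h import *
from station import *
for n in ("scene",):
    fs=[grab_frame(n) for _ in range(4)]; f=fs[0]; f['img']=np.mean([g['img'] for g in fs],0).astype(np.uint8); pickle.dump(f,open(n+'5.pkl','wb'))
    c=f['img'][171:251,269:349]; print(269,171)
    cv2.imwrite(f'pics/{n}5.png',cv2.convertScaleAbs(cv2.resize(c,None,fx=7,fy=7,interpolation=0),alpha=1.4))
E
python3 d.py "[468,-138,45]" -153.2
```

```text
t 9.2833 pos [ 470.3 -139.2   53.6] rot [ -89.7    0.2 -153.1] F [-0.4 -0.1 -0.1] open 63.9 q [-0.46  0.26  1.9  -0.    0.98  0.64]
shift now (units) [ 0.05  0.29 -0.07] after turn [ 0.05  0.29 -0.07] turn [-0.06  0.01 -0.04]
269 171
t 9.4833 pos [ 470.6 -139.3   54.3] rot [ -89.7    0.2 -153.1] F [-0.5  0.4 -1.8] open 64.4 q [-0.46  0.26  1.9  -0.    0.98  0.64]
shift now (units) [ 0.06  0.31 -0.08] after turn [ 0.06  0.31 -0.08] turn [-0.07  0.01 -0.04]
```

View pics/scene5.png

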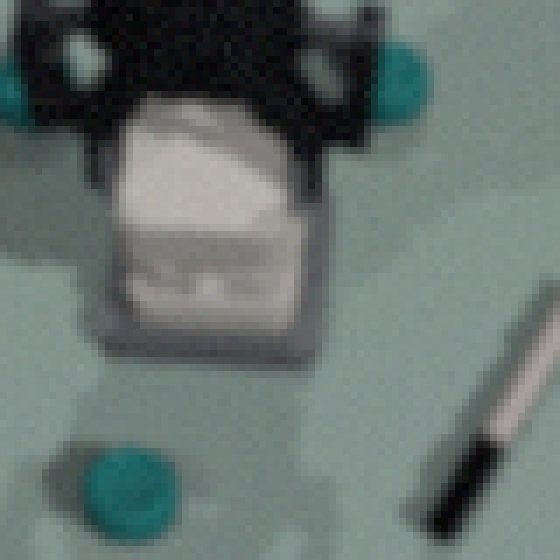

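```bash
python3 - <<'E'
from h import *
f=pickle.load(open('scene5.pkl','rb'))
a=np.radians(26.8); ex=np.array([np.cos(a),np.sin(a),0]); ey=np.array([-np.sin(a),np.cos(a),0])
def q(c,z,h): 
    c=np.array([*c,z]); return np.round((proj(f,[c+h*ex+h*ey,c+h*ex-h*ey])-[269,171])*7+3)
print('case carrier bot',q((.468,-.138),0,.044),'carrier top',q((.468,-.138),.01,.044),'shoulder',q((.468,-.138),.024,.033),'lid bot',q((.4705,-.1393),.052,.033),'lid top',q((.4705,-.1393),.078,.033))
g=f['img'].astype(int)
for r in (171+28,171+30,171+40,171+43,171+45): 
    row=f['img'][r,278:322].astype(int); print(r,(row[:,2]-row[:,1]).tolist(), )
    print('   ',row[:,1].tolist())
E
```

```text
case carrier bot [[320. 374.]
 [101. 360.]] carrier top [[320. 360.]
 [100. 345.]] shoulder [[294. 315.]
 [128. 304.]] lid bot [[286. 276.]
 [117. 266.]] lid top [[285. 236.]
 [113. 225.]]
199 [-8, -7, -8, -9, -8, -8, -3, 1, 1, 2, 2, 3, 2, 3, 3, 2, 2, 2, 4, 2, 3, 3, 3, 3, 2, 2, 3, 1, 3, 1, 4, 1, 1, 0, -2, -2, 0, -3, -6, -9, -12, -12, -12, -11]
    [72, 74, 72, 76, 72, 66, 64, 81, 108, 123, 125, 124, 128, 126, 125, 127, 129, 126, 124, 125, 125, 126, 126, 126, 129, 127, 126, 129, 128, 127, 121, 108, 78, 58, 48, 41, 46, 63, 80, 91, 98, 99, 97, 99]
201 [-9, -9, -9, -8, -9, -8, -4, 0, 0, 2, 2, 2, 2, 1, 2, 3, 2, 2, 2, 3, 3, 3, 5, 3, 2, 3, 4, 1, 2, 3, 1, 1, 1, -1, 0, -3, -1, -2, -5, -10, -11, -11, -10, -11]
    [75, 75, 73, 74, 75, 72, 77, 85, 103, 115, 120, 125, 127, 127, 126, 127, 130, 128, 128, 126, 125, 126, 125, 127, 127, 128, 126, 123, 114, 114, 112, 103, 87, 79, 74, 67, 63, 66, 78, 94, 98, 100, 97, 97]
211 [-11, -10, -10, -9, -6, -8, -5, 0, -1, 0, 1, 2, 3, 1, 2, 1, 1, 2, 0, 1, 3, 1, 2, 1, 1, 0, 2, 2, 1, 1, 2, 3, 4, 1, -1, -3, -2, -6, -10, -11, -11, -11, -12, -10]
    [100, 89, 78, 74
[... 199 characters left out ...]
, -5, -1, 0, 0, 3, 0, -1, 2, 0, 0, 3, 2, 2, 4, 2, 2, 2, 3, 1, 2, 2, 2, 2, 2, 1, 1, 2, 2, 0, 1, -3, -1, -6, -10, -11, -13, -11, -11, -11]
    [105, 102, 91, 79, 73, 70, 61, 54, 47, 53, 76, 93, 100, 101, 101, 100, 100, 100, 101, 103, 104, 106, 105, 107, 103, 105, 105, 106, 104, 107, 110, 109, 101, 84, 66, 68, 71, 79, 92, 101, 105, 105, 106, 105]
216 [-10, -11, -10, -6, -8, -5, -2, -2, -1, 1, -1, 0, 2, 2, 2, -1, 1, 0, 1, 1, 0, 2, 1, 2, 0, 2, 2, 0, 1, 3, 0, 2, 1, 0, -2, -3, -2, -10, -9, -12, -11, -12, -11, -12]
    [102, 97, 84, 71, 72, 71, 72, 65, 58, 56, 65, 76, 79, 83, 84, 88, 84, 89, 88, 88, 90, 91, 91, 89, 92, 91, 91, 93, 94, 93, 101, 99, 91, 75, 70, 72, 75, 88, 93, 103, 106, 105, 106, 105]
```

carry_out(motion=[[[0.06,0.15,-0.11,-0.07,0,-0.04,255],[0,0.12,0,0,0,0,255],[0,0,0,0,0,0,255]]])

```text
clock: 9.73
ee_pos: [0.4679, -0.1373, 0.0464]
tcp_rot: [-1.57, 0.001, -2.673]
force: [0.1, -0.5, -1.1]
opening: 0.0641
```

```bash
python3 d.py "[467.5,-137.2,38]" -153.2
```

```text
t 9.7333 pos [ 467.9 -137.3   46.4] rot [-9.000e+01  1.000e-01 -1.531e+02] F [ 0.1 -0.5 -1.1] open 64.1 q [-0.46  0.27  1.9   0.    0.97  0.64]
shift now (units) [ 0.01  0.28 -0.01] after turn [ 0.01  0.28 -0.01] turn [-0.01  0.01 -0.02]
```

carry_out(motion=[[[0,0.1,0,0,0,0,255],[0,0.1,0,0,0,0,255],[0,0.08,0,0,0,0,255],[0,0,0,0,0,0,255]]], grip_force=100)

```text
clock: 10.07
ee_pos: [0.4676, -0.1371, 0.0368]
tcp_rot: [-1.57, 0.001, -2.673]
force: [-0.1, -0.2, -1.1]
opening: 0.0638
```

```bash
python3 d.py "[467.5,-137.2,26.4]" -153.2
```

```text
t 10.0667 pos [ 467.6 -137.1   36.8] rot [-9.000e+01  1.000e-01 -1.531e+02] F [-0.1 -0.2 -1.1] open 63.8 q [-0.46  0.28  1.91  0.    0.95  0.64]
shift now (units) [0.01 0.35 0.  ] after turn [0.   0.35 0.  ] turn [-0.    0.01 -0.01]
```

carry_out(motion=[[[0,0.07,0,0,0,0,255],[0,0.07,0,0,0,0,255]]])

```text
clock: 10.23
ee_pos: [0.4681, -0.1376, 0.0328]
tcp_rot: [-1.569, 0.001, -2.672]
force: [-1.2, -0.1, 5.6]
opening: 0.064
```

carry_out(motion=[[[0,0.07,0,0,0,0,255]]])

```text
clock: 10.32
ee_pos: [0.4687, -0.1381, 0.0313]
tcp_rot: [-1.568, 0.002, -2.672]
force: [-2.2, 0.2, 9.6]
opening: 0.064
```

carry_out(motion=[[[0,0.07,0,0,0,0,255]]])

```text
clock: 10.4
ee_pos: [0.4693, -0.1384, 0.0303]
tcp_rot: [-1.567, 0.002, -2.672]
force: [-4.4, 1.3, 12.2]
opening: 0.0638
```

carry_out(motion=[[[0,0.07,0,0,0,0,255]]])

```text
clock: 10.48
ee_pos: [0.4692, -0.1385, 0.0286]
tcp_rot: [-1.568, 0.001, -2.672]
force: [-2.9, 1.0, 3.1]
opening: 0.0639
```

carry_out(motion=[[[0,0.07,0,0,0,0,255]]])

```text
clock: 10.57
ee_pos: [0.4688, -0.1383, 0.0263]
tcp_rot: [-1.568, 0.001, -2.672]
force: [-0.6, -0.6, -1.6]
opening: 0.0642
```

carry_out(motion=[[[0,0.07,0,0,0,0,255]]])

```text
clock: 10.65
ee_pos: [0.4687, -0.1383, 0.025]
tcp_rot: [-1.569, 0.0, -2.672]
force: [-9.4, 4.1, 30.8]
opening: 0.0641
```

carry_out(motion=[[[0,0.07,0,0,0,0,255]]])

```text
clock: 10.73
ee_pos: [0.4687, -0.1383, 0.025]
tcp_rot: [-1.571, -0.001, -2.672]
force: [-12.4, 3.7, 32.7]
opening: 0.0642
```

```bash
python3 d.py "[467.5,-137.2,26.4]" -153.2
```

```text
t 10.7333 pos [ 468.7 -138.3   25. ] rot [-9.000e+01 -1.000e-01 -1.531e+02] F [-12.4   3.7  32.7] open 64.2 q [-0.46  0.31  1.91 -0.    0.93  0.64]
shift now (units) [ 0.02 -0.05 -0.05] after turn [ 0.02 -0.05 -0.05] turn [-0.    0.02  0.01]
```

carry_out(motion=[[[0.02,0.06,-0.01,0,0,0,255],[0.02,0.06,-0.01,0,0,0,255]]])

```text
clock: 10.9
ee_pos: [0.4687, -0.1383, 0.0251]
tcp_rot: [-1.57, 0.0, -2.672]
force: [-4.2, 3.4, 15.2]
opening: 0.0632
```

```bash
python3 d.py "[467.5,-137.2,26.4]" -153.2;python3 - <<'E'
from h import *
from station import *
for n in ("scene",'top'):
    fs=[grab_frame(n) for _ in range(4)]; f=fs[0]; f['img']=np.mean([g['img'] for g in fs],0).astype(np.uint8); pickle.dump(f,open(n+'6.pkl','wb'))
    u=proj(f,[.468,-.138,.04])[0].astype(int); print(u)
    c=f['img'][u[1]-40:u[1]+40,u[0]-40:u[0]+40]
    cv2.imwrite(f'pics/{n}6.png',cv2.convertScaleAbs(cv2.resize(c,None,fx=7,fy=7,interpolation=2),alpha=1.4))
    cv2.imwrite(f'pics/{n}6full.png',f['img'])
E
python3 d.py "[467.5,-137.2,26.4]" -153.2
```

```text
t 10.9 pos [ 468.7 -138.3   25.1] rot [ -90.     0.  -153.1] F [-4.2  3.4 15.2] open 63.2 q [-0.46  0.31  1.91 -0.    0.93  0.64]
shift now (units) [ 0.02 -0.04 -0.05] after turn [ 0.02 -0.04 -0.05] turn [-0.01  0.02 -0.  ]
[299 201]
[375 277]
t 11.3 pos [ 468.7 -138.3   25.1] rot [ -90.     0.  -153.1] F [-5.3  2.7 15.8] open 63.7 q [-0.46  0.31  1.91 -0.    0.93  0.64]
shift now (units) [ 0.02 -0.04 -0.05] after turn [ 0.02 -0.04 -0.05] turn [-0.01  0.02 -0.  ]
```

View pics/scene6.png

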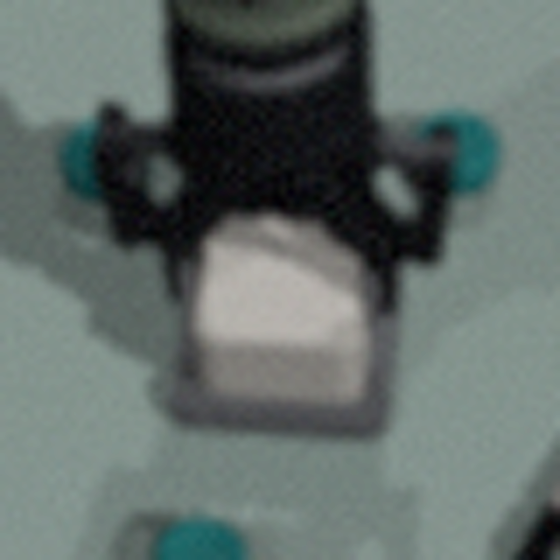

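View pics/scene6full.png

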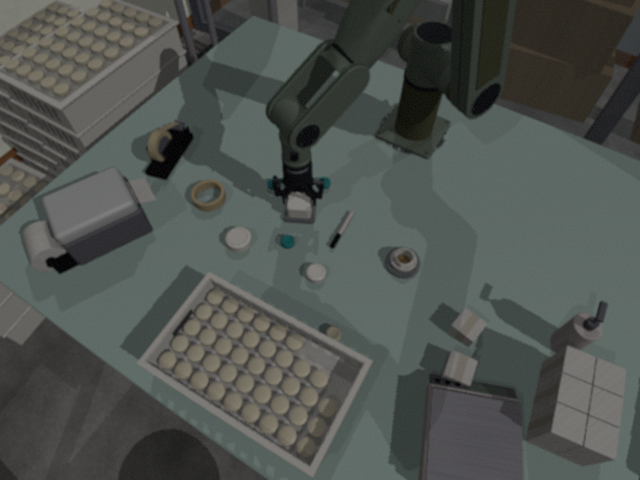

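carry_out(motion=[[[0.02,0.09,-0.01,0,0,0,255],[0.02,0.09,-0.01,0,0,0,255]]])

```text
clock: 11.47
ee_pos: [0.4687, -0.1383, 0.025]
tcp_rot: [-1.57, 0.001, -2.672]
force: [-7.7, 4.7, 24.6]
opening: 0.0638
```

```bash
python3 - <<'E'
from station import *
import numpy as np
for _ in range(4):
    o=telemetry.observe(); print(o['clock'],np.round(o['ee_pos'],4),np.round(o['force'],1),np.round(o['ft_torque'],2),o['opening']); grab_frame('scene')
E
```

```text
11.4667 [ 0.4687 -0.1383  0.025 ] [-7.7  4.7 24.6] [ 0.54  1.29 -0.1 ] 0.06382620662516836
11.5167 [ 0.4687 -0.1383  0.0251] [-8.6  4.6 24.1] [ 0.53  1.2  -0.09] 0.06391989367876501
11.5667 [ 0.4687 -0.1383  0.0251] [-8.7  4.2 25.2] [ 0.56  1.32 -0.08] 0.0632532162387361
11.6167 [ 0.4687 -0.1384  0.0251] [-8.3  5.1 23.4] [ 0.58  1.22 -0.06] 0.06387375201415672
```

A steady push of about 24 N with the lid on its rigid stop, so I'm handing in.

```bash
python3 - <<'E'
from station import *
print(finish_job()); o=telemetry.observe(); print(o['clock'],o['force'],o['ee_pos'])
E
```

```text
the job is handed in; nothing more can be done
None
the job is handed in; nothing more can be done
```

The square lid is snapped fully home on the square case, which held the ivory soap. I handed in at about 11.6 s with the gripper still pressing the lid down.

- **Snap:** the push climbed to about 12 N, then fell below 3 N. The lid then ran down onto a rigid stop.
- **Holding down:** the last readings showed a steady 23–25 N downward, with the lid not moving. About 10 N of sideways force remained from the arm pushing slightly off line.
- **Seating:** the scene picture shows the lid level and even on the visible sides. The gripper hides the back, and I didn't view the last top picture.
- **Height mismatch:** the stop came about 1.4 mm lower on the tool than I predicted (25.0 mm, not 26.4 mm). I put this down to the lid shifting slightly in the grip or to calibration error, because the stop was rigid.
- **Camera disagreement:** the two cameras differed by 2–4 mm on the lid and the soap. I used averages, plus a 1 mm correction from a look just before lowering the lid.
- **Other items:** the other two lids, the cartons and everything else I could see looked undisturbed in the last scene picture. I checked this by eye, not by measuring.

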